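# Check the boiler is cool, then find which way its filler cap opens and hold the cap off

## Task

Before the small water boiler is opened for descaling, check it with the thermometer: pick the thermometer up, hold its lens steady for at least two seconds about ten centimetres from the round dark patch on the boiler's side, pointing squarely at the middle of the patch, then stand it back upright on the worktop and let go of it. Then take the filler cap off by its round knob: nobody knows which way it opens, so try both; one way it soon meets a stop, the other way it comes free after about a quarter turn. Finish still holding the cap in the gripper, lifted at least 6 cm straight up above the open neck, and leave the mug, the spice jar and the tin where they stand.

Things in the scene. Friction and masses are not known exactly. Their poses are not given: they have to be found in the camera images.
- boiler: small water boiler: upright steel drum, 110 mm across, 140 mm high, fixed to the worktop. Origin at the centre of its underside, z up. The dark sensing patch is on its +y side; a small tap sticks out 85 mm from the axis on its -x side, below 60 mm height; the filler neck is in the middle of its top.
- patch (a point): middle of the flat face of the boiler's sensing patch: a round dark rubber disc, 40 mm across, in a steel bezel on the drum's side, 115 mm above the worktop and 59 mm from the drum's axis. Its +y axis points straight out of the patch, away from the boiler; z up.
- neck (a point): centre of the top of the filler neck, on the drum's axis, 158 mm above the worktop; axes as the boiler's. Quarter-turn lock under the cap: turned the wrong way the cap meets a hard stop after about 0.2 rad; the other way (it differs from run to run and cannot be seen) it turns almost freely, can be lifted straight off from 1.1 to 2.0 rad, best at 1.4, and stops at 2.2 rad.
- cap_grip (a point): centre of the round knob on the loose black filler cap (80 g, 52 mm across). Knob 32 mm across, 28 mm high, a small ridge on its top along the cap's x; its centre 14 mm above the cap's flat top, 19 mm above neck while the cap is on. Starts locked, ridge along the boiler's x within 0.05 rad. Play: 2 mm sideways, 1.5 mm up when locked; unlocked, only its weight holds it. Forced against the stop, the knob slips in the jaws.
- thermo_mid (a point): middle (56 mm above its underside, half-way up) of the loose grey hand thermometer (150 g), which stands upright on its foot. Foot 54 x 46 mm, 8 mm high; handle 36 mm (x) by 28 mm (y) from there to 76 mm height; head 56 mm (x, from -22 to +34 mm) by 28 mm (y) up to 112 mm height. Its x axis points the way the lens looks; the flat sides to grip, 28 mm apart, face along y.
- lens (a point): middle of the thermometer's lens face, at the front of its head: 38 mm along +x from the thermometer's upright axis and 92 mm above its underside (36 mm above thermo_mid). The lens looks along its +x axis.
- mug: bystander: mug with a handle, 86 x 125 x 96 mm, origin at the centre of its underside; stays where it stands
- spice_jar: bystander: spice jar with a dark lid, 41 mm across, 105 mm high, origin at the centre of its underside; stays where it stands
- tin: bystander: food tin, 75 mm across, 58 mm high, origin at the centre of its underside; stays where it stands
Mind the look-alikes: they are no part of the job. Leave any red look-alike of the part that bears thermo_mid alone.

How it is judged:
On the way, in this order (a step that is already met when the one before it is completed fails the run):
1. the held thermometer points squarely at the patch and is held steady for 1.5 s (x of patch in the frame of lens between 0.05 and 0.15 m and y of patch in the frame of lens between -0.018 and 0.018 m and z of patch in the frame of lens between -0.018 and 0.018 m and angle between the x axis of lens and the y axis of patch, either way round below 0.3 rad and contact force between thermometer and the fingers above 1 N and linear speed of thermometer below 0.03 m/s), for 1.5 s.
2. the thermometer stands on the worktop again, let go, the cap still on (height (world z) of thermo_mid below 0.064 m and angle between thermo_mid's own z axis and vertical below 0.12 rad and contact force between thermometer and the fingers below 0.1 N and z of cap_grip in the frame of neck below 0.026 m), for 0.2 s.
At the end, for the whole second after the job is handed in: The gripper still holds the cap, at rest, its grip point at least 65 mm above the top of the neck (46 mm above where it was) and within 60 mm of the neck's axis, touching the boiler no more; the thermometer stands upright (within 0.12 rad) on the worktop, not touched by the fingers (height (world z) of thermo_mid below 0.064 m and angle between thermo_mid's own z axis and vertical below 0.12 rad and contact force between thermometer and the fingers below 0.1 N and z of cap_grip in the frame of neck above 0.065 m and horizontal distance between cap_grip and neck below 0.06 m and contact force between cap and the fingers above 1 N and contact force between cap and boiler below 0.1 N and linear speed of cap below 0.03 m/s); the arm keeps its last pose, push and grip.
It fails at once if the mug is moved by more than 3 cm (distance of mug from where it was at the start of the episode above 0.03 m).
It fails at once if the spice jar is moved by more than 3 cm (distance of spice_jar from where it was at the start of the episode above 0.03 m).
It fails at once if the tin is moved by more than 3 cm (distance of tin from where it was at the start of the episode above 0.03 m).
It fails at once if the thermometer is tipped over (angle between thermo_mid's own z axis and vertical above 0.7 rad).
It also fails if it takes over 58 s, if anything falls off the work surface, if the arm or the gripper's body presses on something with over 40 N, if the wrist force passes 120 N, or if a joint passes its speed limit or range.

## Robot

A 7-joint arm with a two-finger parallel gripper is mounted at the origin on a cart in front of the work surface, level with it; the furniture and walls round the work are solid. World frame = base frame: x ahead of the robot, y to its left, z up, the work surface at z = 0. Lengths are in m, angles in rad, forces in N, time in s.
With the tool pointing down it reaches from about 0.425 to 0.875 m from the base axis. Payload 8.4 kg.
Tool frame: the origin (TCP) lies on the centre line of the jaws, within the pads' length; the fingertips stand 8 mm ahead of it and the grasp point (between the pads) lies 11 mm behind it; z points along the fingers, y is the line along which they close (so a half turn about z gives the same grasp; the last joint's range is limited). The gripper opens to 87 mm and grips with 3 to 60 N. Pads are 19 mm wide; open, the fingers measure 117 mm over their backs; the gripper's body (75 mm by 190 mm) begins 51 mm behind the grasp point.
Start: joints at [-1.229, 0.333, 0.04, 1.465, -0.013, 1.343, -0.059], TCP at [0.277, 0.588, 0.231] pointing down, gripper open.
Joint ranges: [-2.58, 2.58], [-0.38, 2.09], [-1.3, 1.39], [0.25, 2.4], [-1.5, 4.64], [0.08, 2.09], [-2.65, 2.65]. Speed limits (rad/s): [2.22, 2.22, 2.79, 2.79, 3.14, 3.14, 3.14].

## Interface

Orientations are given as a unit quaternion [x, y, z, w].
In Python, from workcell import bot gives the robot as it stands.
- The arm moves only by the shell command python3 -m jog 'ROWS' [FORCE]. ROWS is JSON, a list of rows, each an object of numbers: "tx", "ty", "tz": the shift along the world's x, y, z in cm; "wx", "wy", "wz": the turn, a rotation vector about the world's x, y, z in degrees; "grip": the gripper's target within -1 to 1 (fully open at 1, half-way at 0, shut at -1). In form: [{"tx": .., "ty": .., "tz": .., "wx": .., "wy": .., "wz": .., "grip": ..}, ...]. A call has 1 to 8 rows; each row shifts and turns the commanded pose from where the row before left it; what a row does not reach is not made up. A row lasts 1/8 s, in which the tool goes at most 62.5 mm and 10.7 degrees, less where a joint would pass 70% of its speed; a pose out of reach is approached as far as the arm can. A call with a gripper value outside its range is refused whole. The fingers move at their own pace and stop on an object; FORCE is the grip in N (left out, the last holds). Time passes only in rows, so rows that do not move let the fingers close. It gives the time, the measured TCP pose, the force, the opening and the grip force at its end, in the units of the state.
- bot.sense(): the state, without advancing time (a new reading comes with each control period).
- bot.capture(name): name is "scene" or "top" or "wrist"; returns the picture (400x640x3 uint8, blue, green, red); there is no depth.
- bot.camera_params(name): a dict with "vfov" (degrees; the focal length in pixels is half the picture's height over the tangent of half this angle, whatever the lens; pixels are square), "cx", "cy" (the principal point, pixels), "position" and "orientation" of the camera in the world. Camera axes: x right, y down, z forward; pixel columns grow to the right and rows downward; lengths in m; the calibration is good to about 2 mm. A picture is of the moment at which its call begins: read the wrist's pose just before it. camera_params takes no time and is no camera call; for the wrist camera it gives the pose at the moment of the call.
- bot.finish_job(): hands the job in; it is judged then, once.
Trained networks look in the newest picture that a camera, given by its name, has taken for a name from the list of things; names that differ only in an ending like _2 or _b are one class to them, and where a whole thing is asked for, a point or a joint stands for the part that bears it (a point fixed in the world has none). Each returns a list of dicts, best first, with "conf" (0 to 1); they miss things now and then, are a little off and sometimes report something else, mostly with a low value. They report only what shows in the picture. A call takes as long as a camera call. They do not tell look-alikes from the thing itself.
- bot.find_in(camera, name): "at" ([x, y, z] in m, in world coordinates, good to about 4 mm: the middle of the surface that is visible of it).
The state is a dict: "t": time; "joints": joint angles; "qd": joint speeds; "joint_torque": joint torques, N m; "position": TCP position; "tool_rot": TCP orientation; "contact_force": force on the tool from outside, world axes, zero at the start; "ft_torque": the same for the moment, N m; "grip_width": finger opening in m; "grip_force": force on a finger pad.
Only numpy, scipy, OpenCV 4.12 (cv2) and the standard library are available. Lean on these libraries where they do the work, as an engineer would, in place of code of your own. Each camera call takes 0.05 s, during which the arm holds its last target. There are 200 camera calls.

## Working session

There is one attempt and no reset: what is moved stays moved. The work goes in short steps, Python scripts to look and compute and a shell command to move; the robot and the scene stay as the last step left them, time stands still between calls to the robot, and variables do not carry over. Pictures are saved under pics/ and viewed, at most 10 in all, crops included, and the job is handed in when it is done.

```bash
mkdir -p pics
python3 - <<'E'
from workcell import bot
import cv2,numpy as np
s=bot.sense();print(s['t'],s['position'],s['tool_rot'],s['grip_width'])
for c in('scene','top'):
    im=bot.capture(c);cv2.imwrite(f'pics/{c}0.png',im)
    p=bot.camera_params(c);print(c,p)
    for n in('boiler','patch','neck','cap_grip','thermo_mid','lens','mug','spice_jar','tin'):
        try:print(n,[(np.round(d['at'],3).tolist(),round(d['conf'],2)) for d in bot.find_in(c,n)][:4])
        except Exception as e:print(n,e)
E
```

```text
0.0 [0.27715914 0.5874325  0.22965713] [ 2.18613229e-01  9.75811244e-01 -8.11927398e-04 -1.14565413e-04] 0.08698147467869967
scene {'vfov': 47.04011516668322, 'cx': 316.8765525910161, 'cy': 202.56050806952504, 'position': array([ 0.02104191, -0.61808133,  0.61216378]), 'orientation': array([ 0.8093881 , -0.25562441,  0.16066688, -0.50371939])}
boiler [([0.439, -0.13, 0.092], 0.6)]
patch [([0.441, -0.131, 0.092], 0.98)]
neck [([0.44, -0.128, 0.095], 0.94)]
cap_grip [([0.459, -0.11, 0.162], 0.97)]
thermo_mid [([0.437, 0.284, 0.064], 0.82), ([0.466, 0.425, 0.059], 0.73)]
lens [([0.432, 0.285, 0.058], 0.86), ([0.464, 0.429, 0.06], 0.65)]
mug [([0.69, 0.189, 0.063], 0.62)]
spice_jar [([0.607, 0.388, 0.061], 0.96)]
tin [([0.672, -0.067, 0.052], 0.74)]
top {'vfov': 48.005038986928845, 'cx': 317.2190739497788, 'cy': 196.5354398641179, 'position': array([0.36756506, 0.19050922, 1.28086049]), 'orientation': array([ 0.71090853, -0.69711937,  0.07117519, -0.05973051])}
boiler [([0.46, -0.076, 0.139], 0.71)]
patch [([0.458, -0.082, 0.136], 0.83)]
neck [([0.46, -0.077, 0.141], 0.73)]
cap_grip [([0.469, -0.09, 0.168], 0.85), ([0.457, -0.08, 0.134], 0.21)]
thermo_mid [([0.442, 0.296, 0.111], 0.89), ([0.474, 0.438, 0.108], 0.67), ([0.456, -0.082, 0.138], 0.55)]
lens [([0.472, 0.441, 0.111], 0.75), ([0.442, 0.294, 0.109], 0.55)]
mug [([0.713, 0.209, 0.033], 0.75)]
spice_jar [([0.606, 0.404, 0.105], 0.69)]
tin [([0.679, -0.052, 0.052], 0.73)]
```

View pics/scene0.png

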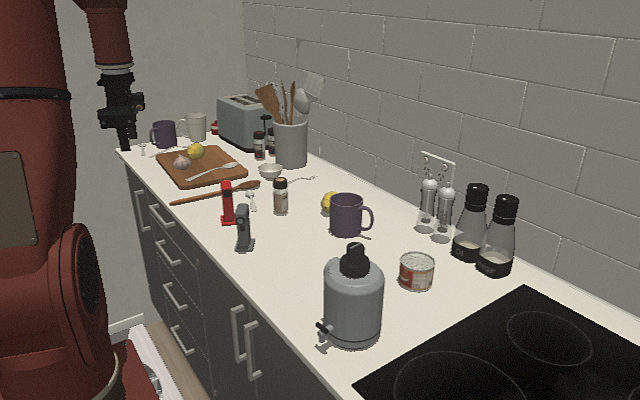

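View pics/top0.png

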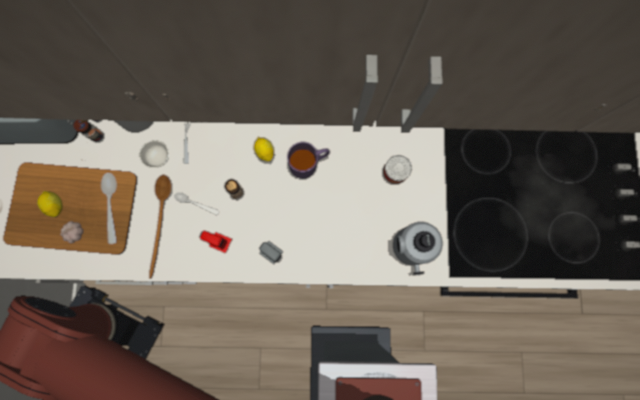

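The grey thermometer is at top-view (271,252), the red look-alike at (215,241), and the boiler's cap at (427,241) with its tap at (417,268). Next I move above the grey thermometer.

```bash
python3 -m jog '[{"tx":2,"ty":-3.7,"tz":1,"grip":1},{"tx":2,"ty":-3.7,"tz":1},{"tx":2,"ty":-3.7,"tz":1},{"tx":2,"ty":-3.7,"tz":1},{"tx":2,"ty":-3.7,"tz":1},{"tx":2,"ty":-3.7},{"tx":2,"ty":-3.7},{"tx":2,"ty":-3.7}]'
cat > h.py <<'E'
from workcell import bot
import cv2,numpy as np
from scipy.spatial.transform import Rotation as R
def proj(c,P,p=None):
    p=p or bot.camera_params(c);f=200/np.tan(np.radians(p['vfov']/2))
    q=R.from_quat(p['orientation']).inv().apply(np.atleast_2d(P)-p['position'])
    return np.c_[q[:,0]/q[:,2]*f+p['cx'],q[:,1]/q[:,2]*f+p['cy']]
def unproj(c,uv,z,p=None):
    p=p or bot.camera_params(c);f=200/np.tan(np.radians(p['vfov']/2))
    uv=np.atleast_2d(uv);d=np.c_[(uv[:,0]-p['cx'])/f,(uv[:,1]-p['cy'])/f,np.ones(len(uv))]
    d=R.from_quat(p['orientation']).apply(d);o=p['position']
    return o+d*((z-o[2])/d[:,2])[:,None]
E
python3 - <<'E'
from h import *
import pickle
s=bot.sense();p=bot.camera_params('wrist');im=bot.capture('wrist');cv2.imwrite('pics/w1.png',im)
pickle.dump(p,open('w1.pkl','wb'))
print(s['t'],s['position'],s['tool_rot'],s['joints'],p)
for n in('thermo_mid','lens'):print(n,[(np.round(d['at'],3).tolist(),round(d['conf'],2)) for d in bot.find_in('wrist',n)][:4])
# top-view silhouette of the grey thermometer
t=cv2.imread('pics/top0.png');cv2.imwrite('pics/tc.png',np.hstack([cv2.resize(t[220:290,225:315],None,fx=4,fy=4,interpolation=2),cv2.resize(t[210:280,380:470],None,fx=4,fy=4,interpolation=2)]))
E
```

```text
1.0 [0.27734198 0.58781966 0.23057135] [ 2.18646201e-01  9.75804201e-01 -1.43372702e-05  4.08472716e-07] [-1.22918476  0.33315644  0.0399081   1.46540578 -0.0133875   1.3433244
 -0.0585067 ] {'vfov': 65.88763846528869, 'cx': 317.30036340102805, 'cy': 196.2293887248062, 'position': array([0.20431465, 0.62133735, 0.38382059]), 'orientation': array([0.83562628, 0.52952023, 0.07828193, 0.12332471])}
thermo_mid [([0.433, 0.323, 0.008], 0.64), ([0.457, 0.447, 0.014], 0.59)]
lens [([0.456, 0.45, 0.01], 0.69), ([0.441, 0.326, 0.005], 0.53)]invalid input
```

View pics/w1.png

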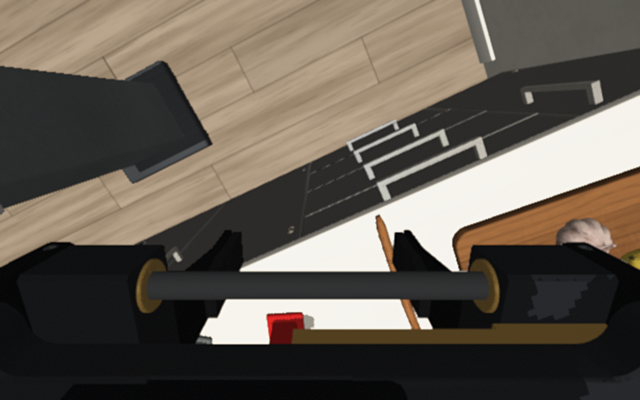

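View pics/tc.png

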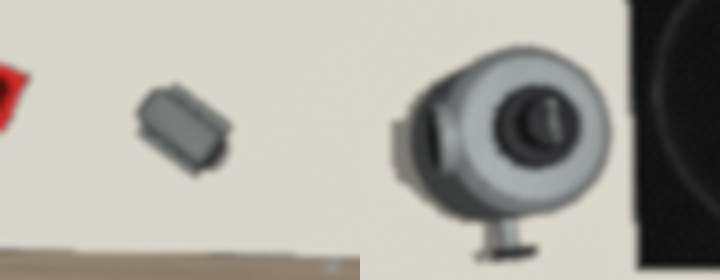

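```bash
python3 - <<'E'
from h import *
U=lambda x,y,z:unproj('top',[225+x/4,220+y/4],z)[0]
B=lambda x,y,z:unproj('top',[380+(x-360)/4,210+y/4],z)[0]
for n,(a,b) in dict(upper=((178,87),(230,125)),lower=((143,113),(190,155)),).items():
    d=U(*b,.112)-U(*a,.112);print(n,np.degrees(np.arctan2(d[1],d[0])),np.linalg.norm(d))
print('head c',U(186,121,.112))
print('knob',B(543,120,.191),'cap',B(537,126,.16),'rim',B(523,130,.138))
k=B(523,130,.138);
for q in((505,230,.045),(500,250,.045)):
    t=B(*q);d=k-t;print('tap',t,np.degrees(np.arctan2(d[1],d[0])))
t=B(437,135,.115);print('patch',t,np.degrees(np.arctan2(*(t-k)[1::-1]))-90)
E
python3 -m jog '[{"tx":2,"ty":-3.7,"tz":1,"wx":0,"wy":0,"wz":0,"grip":1}]'
```

```text
upper -124.69602122656634 0.041918012288462925
lower -130.0794509291186 0.04092133945813851
head c [0.44320048 0.28915029 0.112     ]
knob [ 0.47008629 -0.09161976  0.191     ] cap [ 0.46917392 -0.09577306  0.16      ] rim [ 0.46844443 -0.09235908  0.138     ]
tap [ 0.4082365  -0.10135819  0.045     ] 8.500912834427604
tap [ 0.39470521 -0.09763188  0.045     ] 4.0900391824807985
patch [ 0.46614019 -0.04186867  0.115     ] 2.613007443414915
t: 1.27
position: [0.2946, 0.5523, 0.2393]
tool_rot: [0.216, 0.976, -0.001, -0.001]
contact_force: [0.9, -0.8, 0.7]
grip_width: 0.0873
grip_force: 0.0
```

```bash
python3 -m jog '[{"tx":1.5,"ty":-2.6,"tz":0.5,"wx":0,"wy":0,"wz":-10.2,"grip":1},{"tx":1.5,"ty":-2.6,"tz":0.5,"wx":0,"wy":0,"wz":-10.2,"grip":1},{"tx":1.5,"ty":-2.6,"tz":0,"wx":0,"wy":0,"wz":-10.2,"grip":1},{"tx":1.5,"ty":-2.6,"tz":0,"wx":0,"wy":0,"wz":-10.2,"grip":1},{"tx":1.5,"ty":-2.6,"tz":0,"wx":0,"wy":0,"wz":-10.2,"grip":1},{"tx":1.5,"ty":-2.6,"tz":0,"wx":0,"wy":0,"wz":-10.2,"grip":1},{"tx":1.5,"ty":-2.6,"tz":0,"wx":0,"wy":0,"wz":-10.2,"grip":1},{"tx":1.5,"ty":-2.6,"tz":0,"wx":0,"wy":0,"wz":-10.2,"grip":1}]'
python3 -m jog '[{"tx":1.5,"ty":-2.5,"tz":0,"wx":0,"wy":0,"wz":-10.2,"grip":1},{"tx":1.5,"ty":-2.5,"tz":0,"wx":0,"wy":0,"wz":-10.2,"grip":1},{"tx":0,"ty":0,"tz":0,"wx":0,"wy":0,"wz":0,"grip":1}]'
python3 - <<'E'
from h import *
import pickle
s=bot.sense();p=bot.camera_params('wrist');im=bot.capture('wrist')
print(s['t'],s['position'],np.round(s['joints'],2),R.from_quat(s['tool_rot']).as_matrix()[:,1:])
for n in('thermo_mid','lens'):print(n,[(np.round(d['at'],3).tolist(),round(d['conf'],2)) for d in bot.find_in('wrist',n)][:4])
h=np.radians(-127);X=np.array([np.cos(h),np.sin(h),0]);Y=np.array([-X[1],X[0],0]);o=np.array([.4466,.294,0])
for z,x0,x1 in((.112,-.022,.034),(0.008,-.027,.027)):
    w=.014 if z>.1 else .023
    P=[o+X*a+Y*b+[0,0,z] for a,b in((x0,-w),(x1,-w),(x1,w),(x0,w))]
    cv2.polylines(im,[proj('wrist',P,p).astype(int)],True,(0,255,0),1)
cv2.imwrite('pics/w2.png',im)
E
```

```text
t: 2.28
position: [0.4178, 0.3419, 0.2507]
tool_rot: [0.805, 0.593, 0.0, -0.0]
contact_force: [0.1, -0.0, -0.6]
grip_width: 0.0871
grip_force: 0.0
t: 2.65
position: [0.4487, 0.2906, 0.2509]
tool_rot: [0.897, 0.442, 0.0, 0.0]
contact_force: [-0.7, 0.5, -0.6]
grip_width: 0.087
grip_force: 0.0
2.65 [0.44871423 0.29055086 0.2509023 ] [-1.01  0.08  0.38  1.73 -0.03  1.33 -1.28] [[ 7.92520317e-01  6.65997145e-04]
 [-6.09845316e-01  6.67874861e-05]
 [ 4.87086342e-04 -9.99999776e-01]]
thermo_mid [([0.447, 0.302, 0.111], 0.9), ([0.475, 0.435, 0.108], 0.68)]
lens [([0.475, 0.441, 0.107], 0.75), ([0.452, 0.304, 0.108], 0.69)]
```

View pics/w2.png

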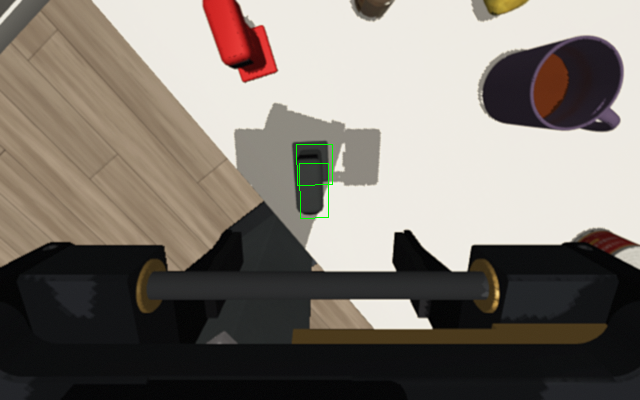

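The picture shows the grey thermometer at (310,180), lens end toward the bottom of the image and about 4 px left of my predicted outline. The red one is well clear at the top left. I correct by a few mm and descend.

```bash
python3 -m jog '[{"tx":-0.5,"ty":0.5,"tz":-3,"wx":0,"wy":0,"wz":0,"grip":1},{"tx":0,"ty":0,"tz":-4,"wx":0,"wy":0,"wz":0,"grip":1},{"tx":0,"ty":0,"tz":-4,"wx":0,"wy":0,"wz":0,"grip":1},{"tx":0,"ty":0,"tz":-4,"wx":0,"wy":0,"wz":0,"grip":1},{"tx":0,"ty":0,"tz":-2.7,"wx":0,"wy":0,"wz":0,"grip":1},{"tx":0,"ty":0,"tz":0,"wx":0,"wy":0,"wz":0,"grip":1},{"tx":0,"ty":0,"tz":0,"wx":0,"wy":0,"wz":0,"grip":-0.3},{"tx":0,"ty":0,"tz":0,"wx":0,"wy":0,"wz":0,"grip":-0.6}]' 15
python3 -m jog '[{"tx":0,"ty":0,"tz":0,"wx":0,"wy":0,"wz":0,"grip":-0.9},{"tx":0,"ty":0,"tz":0,"wx":0,"wy":0,"wz":0,"grip":-1},{"tx":0,"ty":0,"tz":0,"wx":0,"wy":0,"wz":0,"grip":-1},{"tx":0,"ty":0,"tz":0,"wx":0,"wy":0,"wz":0,"grip":-1}]' 15
```

```text
t: 3.8
position: [0.443, 0.2987, 0.075]
tool_rot: [0.896, 0.444, 0.001, -0.0]
contact_force: [-0.6, -0.1, 0.2]
grip_width: 0.0741
grip_force: 0.0
t: 4.3
position: [0.4424, 0.2978, 0.0736]
tool_rot: [0.896, 0.444, 0.0, -0.0]
contact_force: [0.0, 0.8, 1.1]
grip_width: 0.035
grip_force: 0.0
```

```bash
python3 -m jog '[{"tx":0,"ty":0,"tz":0,"wx":0,"wy":0,"wz":0,"grip":-1},{"tx":0,"ty":0,"tz":0,"wx":0,"wy":0,"wz":0,"grip":-1},{"tx":0,"ty":0,"tz":0,"wx":0,"wy":0,"wz":0,"grip":-1}]' 15
python3 -m jog '[{"tx":0,"ty":0,"tz":1.5,"wx":0,"wy":0,"wz":0,"grip":-1},{"tx":0,"ty":0,"tz":2,"wx":0,"wy":0,"wz":0,"grip":-1},{"tx":0,"ty":0,"tz":0,"wx":0,"wy":0,"wz":0,"grip":-1}]'
python3 - <<'E'
from h import *
im=bot.capture('scene');cv2.imwrite('pics/s2.png',cv2.resize(im[170:370,180:440],None,fx=3,fy=3,interpolation=2))
for n in('thermo_mid','lens','patch'):print(n,[(np.round(d['at'],3).tolist(),round(d['conf'],2)) for d in bot.find_in('scene',n)][:4])
s=bot.sense();print(s['position'],np.round(s['joints'],2))
E
```

```text
t: 4.68
position: [0.4424, 0.2978, 0.0735]
tool_rot: [0.896, 0.444, -0.0, 0.0]
contact_force: [-0.0, -0.3, -1.4]
grip_width: 0.0281
grip_force: 14.9
t: 5.05
position: [0.4433, 0.2986, 0.1105]
tool_rot: [0.896, 0.444, 0.002, -0.001]
contact_force: [-0.0, 0.2, -2.6]
grip_width: 0.0281
grip_force: 14.9
thermo_mid [([0.459, 0.424, 0.031], 0.64), ([0.433, 0.286, 0.094], 0.61)]
lens [([0.458, 0.428, 0.03], 0.75), ([0.429, 0.287, 0.09], 0.58)]
patch [([0.44, -0.128, 0.091], 0.75)]
[0.44186051 0.29758224 0.10792213] [-1.    0.2   0.37  1.91 -0.08  1.04 -1.25]
```

View pics/s2.png

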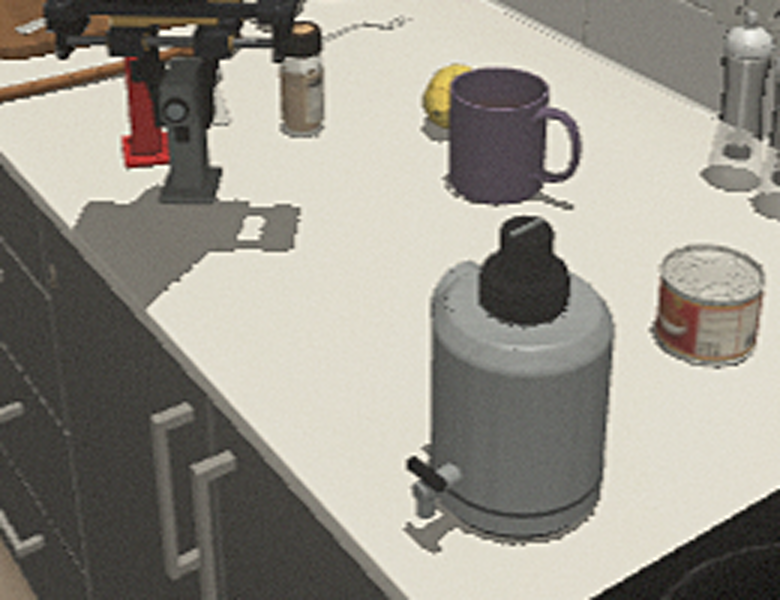

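The thermometer is held upright, its lens at crop (175,108) and facing the camera; the knob's ridge shows from (510,238) to (545,221), and the neighbours are undisturbed.

Run:
```python
from h import *
c=lambda x,y,z:unproj('scene',[180+x/3,170+y/3],z)[0]
print('lens',c(175,108,.1275))
a,b=c(511,238,.192),c(546,221,.192);d=b-a;print('ridge',np.degrees(np.arctan2(d[1],d[0])),np.linalg.norm(d),(a+b)/2)
print('cap mid',c(525,290,.150), 'edges of cap', c(480,295,.158),c(570,295,.158))
s=bot.sense();M=R.from_quat(s['tool_rot']).as_matrix();print('yaw y',np.degrees(np.arctan2(M[1,1],M[0,1])),s['position'])
h=np.arctan2(M[1,1],M[0,1])-np.pi/2
print('expected axis from lens',c(175,108,.1275)[:2]-.038*np.array([np.cos(h),np.sin(h)]))
```

```text
lens [0.42771918 0.27858952 0.1275    ]
ridge 5.713165149899707 0.028698962957380978 [ 0.47082181 -0.09979435  0.192     ]
cap mid [ 0.47046111 -0.09946409  0.15      ] edges of cap [ 0.43806729 -0.0974856   0.158     ] [ 0.48079222 -0.1273256   0.158     ]
yaw y -37.254062711481154 [0.44186051 0.29758224 0.10792213]
expected axis from lens [0.4507225  0.30883596]
```

```bash
python3 -m jog '[{"tx":0.1,"ty":-2.5,"tz":0,"wx":0,"wy":0,"wz":5.3,"grip":-1},{"tx":0.1,"ty":-2.5,"tz":0,"wx":0,"wy":0,"wz":5.3,"grip":-1},{"tx":0.1,"ty":-2.5,"tz":0,"wx":0,"wy":0,"wz":5.3,"grip":-1},{"tx":0.1,"ty":-2.5,"tz":0,"wx":0,"wy":0,"wz":5.3,"grip":-1},{"tx":0.1,"ty":-2.5,"tz":0,"wx":0,"wy":0,"wz":5.3,"grip":-1},{"tx":0.2,"ty":-2.5,"tz":-0.4,"wx":0,"wy":0,"wz":5.3,"grip":-1},{"tx":0.2,"ty":-2.5,"tz":-0.4,"wx":0,"wy":0,"wz":5.3,"grip":-1},{"tx":0.2,"ty":-2.5,"tz":-0.4,"wx":0,"wy":0,"wz":5.3,"grip":-1}]'
python3 -m jog '[{"tx":0,"ty":0,"tz":0,"wx":0,"wy":0,"wz":0,"grip":-1},{"tx":0,"ty":0,"tz":0,"wx":0,"wy":0,"wz":0,"grip":-1}]'
python3 - <<'E'
from h import *
s=bot.sense();M=R.from_quat(s['tool_rot']).as_matrix();print('yaw y',np.degrees(np.arctan2(M[1,1],M[0,1])),s['position'],np.round(s['joints'],2))
p=bot.camera_params('wrist');im=bot.capture('wrist')
for n in('patch','lens','cap_grip'):print(n,[(np.round(d['at'],3).tolist(),round(d['conf'],2)) for d in bot.find_in('wrist',n)][:4])
sc=bot.capture('scene')
for n in('thermo_mid','lens'):print(n,[(np.round(d['at'],3).tolist(),round(d['conf'],2)) for d in bot.find_in('scene',n)][:4])
tp=bot.capture('top')
for n in('thermo_mid','lens'):print(n,[(np.round(d['at'],3).tolist(),round(d['conf'],2)) for d in bot.find_in('top',n)][:4])
a=cv2.resize(sc[150:350,200:400],(600,600),interpolation=2);b=cv2.resize(tp[200:300,330:480],(600,400),interpolation=2)
cv2.imwrite('pics/s3.png',cv2.resize(np.hstack([a,np.vstack([b,np.zeros((200,600,3),np.uint8)])]),(800,400)))
E
```

```text
t: 6.25
position: [0.4529, 0.0969, 0.0959]
tool_rot: [0.674, 0.739, -0.0, -0.0]
contact_force: [-0.2, -0.3, -2.8]
grip_width: 0.0281
grip_force: 14.9
t: 6.5
position: [0.4531, 0.0983, 0.0963]
tool_rot: [0.675, 0.738, -0.0, -0.0]
contact_force: [-0.3, 0.6, -1.6]
grip_width: 0.0278
grip_force: 14.9
yaw y 5.090340520222125 [0.45310144 0.09832745 0.0962897 ] [-0.75  0.07  0.46  2.08 -0.04  1.   -0.18]
patch []
lens [([0.456, 0.119, 0.128], 0.91)]
cap_grip []
thermo_mid [([0.444, 0.088, 0.077], 0.8), ([0.464, 0.425, 0.054], 0.56)]
lens [([0.44, 0.087, 0.067], 0.79), ([0.462, 0.429, 0.051], 0.63)]
thermo_mid [([0.472, 0.439, 0.107], 0.72), ([0.456, -0.085, 0.136], 0.43)]
lens [([0.469, 0.44, 0.11], 0.94)]
```

View pics/s3.png

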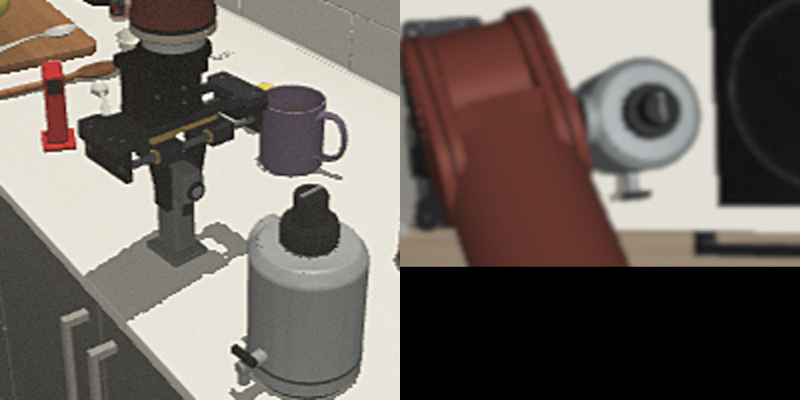

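The lens is at scene pixel (298,245), level with and facing the boiler's patch side.

```bash
python3 - <<'E'
from h import *
s=bot.sense()
for z in(.112,.115,.118):print(unproj('scene',[298.5,245.5],z)[0])
M=R.from_quat(s['tool_rot']).as_matrix();print(s['t'],s['position'])
# patch by tool: expected lens
h=-85*np.pi/180;L=s['position'][:2]+.033*np.array([np.cos(h),np.sin(h)]);print('lens pred',L)
E
python3 -m jog '[{"tx":0,"ty":0,"tz":0,"wx":0,"wy":0,"wz":0,"grip":-1},{"tx":0,"ty":0,"tz":0,"wx":0,"wy":0,"wz":0,"grip":-1},{"tx":0,"ty":0,"tz":0,"wx":0,"wy":0,"wz":0,"grip":-1},{"tx":0,"ty":0,"tz":0,"wx":0,"wy":0,"wz":0,"grip":-1},{"tx":0,"ty":0,"tz":0,"wx":0,"wy":0,"wz":0,"grip":-1},{"tx":0,"ty":0,"tz":0,"wx":0,"wy":0,"wz":0,"grip":-1},{"tx":0,"ty":0,"tz":0,"wx":0,"wy":0,"wz":0,"grip":-1},{"tx":0,"ty":0,"tz":0,"wx":0,"wy":0,"wz":0,"grip":-1}]'
python3 -m jog '[{"tx":0,"ty":0,"tz":0,"wx":0,"wy":0,"wz":0,"grip":-1},{"tx":0,"ty":0,"tz":0,"wx":0,"wy":0,"wz":0,"grip":-1},{"tx":0,"ty":0,"tz":0,"wx":0,"wy":0,"wz":0,"grip":-1},{"tx":0,"ty":0,"tz":0,"wx":0,"wy":0,"wz":0,"grip":-1},{"tx":0,"ty":0,"tz":0,"wx":0,"wy":0,"wz":0,"grip":-1},{"tx":0,"ty":0,"tz":0,"wx":0,"wy":0,"wz":0,"grip":-1},{"tx":0,"ty":0,"tz":0,"wx":0,"wy":0,"wz":0,"grip":-1},{"tx":0,"ty":0,"tz":0,"wx":0,"wy":0,"wz":0,"grip":-1}]'
```

```text
[0.46068739 0.07037823 0.112     ]
[0.45805038 0.06624882 0.115     ]
[0.45541337 0.06211942 0.118     ]
7.0 [0.45333618 0.09797861 0.09657342]
lens pred [0.45621232 0.06510418]
t: 8.0
position: [0.4533, 0.0978, 0.0965]
tool_rot: [0.675, 0.738, -0.0, -0.0]
contact_force: [-1.1, -0.6, -2.6]
grip_width: 0.028
grip_force: 14.9
t: 9.0
position: [0.4533, 0.0978, 0.0965]
tool_rot: [0.675, 0.738, -0.0, -0.0]
contact_force: [-0.4, -0.4, -1.3]
grip_width: 0.0279
grip_force: 14.9
```

```bash
python3 -m jog '[{"tx":0.2,"ty":2,"tz":0,"wx":0,"wy":0,"wz":0,"grip":-1},{"tx":0.2,"ty":3,"tz":0,"wx":0,"wy":0,"wz":0,"grip":-1},{"tx":0.2,"ty":3,"tz":0,"wx":0,"wy":0,"wz":0,"grip":-1},{"tx":0,"ty":2,"tz":0,"wx":0,"wy":0,"wz":0,"grip":-1},{"tx":0,"ty":0,"tz":-1,"wx":0,"wy":0,"wz":0,"grip":-1},{"tx":0,"ty":0,"tz":-0.6,"wx":0,"wy":0,"wz":0,"grip":-1},{"tx":0,"ty":0,"tz":-0.6,"wx":0,"wy":0,"wz":0,"grip":-1},{"tx":0,"ty":0,"tz":-0.1,"wx":0,"wy":0,"wz":0,"grip":-1}]'
python3 -m jog '[{"tx":0,"ty":0,"tz":0,"wx":0,"wy":0,"wz":0,"grip":-1},{"tx":0,"ty":0,"tz":0,"wx":0,"wy":0,"wz":0,"grip":-1}]'
```

```text
t: 10.0
position: [0.4594, 0.1971, 0.0734]
tool_rot: [0.675, 0.738, -0.0, -0.0]
contact_force: [-2.4, -1.4, 4.6]
grip_width: 0.0281
grip_force: 14.9
t: 10.25
position: [0.4593, 0.1978, 0.0736]
tool_rot: [0.675, 0.738, 0.0, -0.0]
contact_force: [0.2, 0.8, -2.1]
grip_width: 0.0281
grip_force: 14.9
```

Standing on the worktop; release and go straight up.

```bash
python3 -m jog '[{"tx":0,"ty":0,"tz":0,"wx":0,"wy":0,"wz":0,"grip":0},{"tx":0,"ty":0,"tz":0,"wx":0,"wy":0,"wz":0,"grip":0.5},{"tx":0,"ty":0,"tz":0,"wx":0,"wy":0,"wz":0,"grip":0.5},{"tx":0,"ty":0,"tz":0,"wx":0,"wy":0,"wz":0,"grip":0.5},{"tx":0,"ty":0,"tz":0,"wx":0,"wy":0,"wz":0,"grip":0.5},{"tx":0,"ty":0,"tz":2,"wx":0,"wy":0,"wz":0,"grip":0.5},{"tx":0,"ty":0,"tz":5,"wx":0,"wy":0,"wz":0,"grip":0.5},{"tx":0,"ty":0,"tz":6,"wx":0,"wy":0,"wz":0,"grip":0.5}]'
python3 -m jog '[{"tx":0,"ty":0,"tz":5,"wx":0,"wy":0,"wz":0,"grip":0.5},{"tx":0,"ty":-4,"tz":2,"wx":0,"wy":0,"wz":0,"grip":0.5},{"tx":0,"ty":-5,"tz":0,"wx":0,"wy":0,"wz":0,"grip":0.5},{"tx":0,"ty":-5,"tz":0,"wx":0,"wy":0,"wz":0,"grip":0.5},{"tx":0,"ty":-5,"tz":0,"wx":0,"wy":0,"wz":0,"grip":0.5},{"tx":0,"ty":0,"tz":0,"wx":0,"wy":0,"wz":0,"grip":0.5},{"tx":0,"ty":0,"tz":0,"wx":0,"wy":0,"wz":0,"grip":0.5}]'
python3 - <<'E'
from h import *
s=bot.sense();M=R.from_quat(s['tool_rot']).as_matrix();print(s['position'],M[:,0],np.round(s['joints'],2))
p=bot.camera_params('wrist');im=bot.capture('wrist');f=proj('wrist',[[.47,-.095,.191],s['position']+M[:,2]*.008],p);print(p['position'],f)
for n in('cap_grip','neck'):print(n,[(np.round(d['at'],3).tolist(),round(d['conf'],2)) for d in bot.find_in('wrist',n)][:4])
a=[];bot.capture('top')
for n in('cap_grip','thermo_mid'):print(n,[(np.round(d['at'],3).tolist(),round(d['conf'],2)) for d in bot.find_in('top',n)][:4])
sc=bot.capture('scene')
for n in('cap_grip','thermo_mid'):print(n,[(np.round(d['at'],3).tolist(),round(d['conf'],2)) for d in bot.find_in('scene',n)][:4])
b=sc[130:370,200:420]
cv2.imwrite('pics/w4.png',np.hstack([im,np.pad(b[:,:150],((0,160),(0,0),(0,0)))]))
E
```

```text
t: 11.25
position: [0.4586, 0.1974, 0.2043]
tool_rot: [0.675, 0.738, -0.001, -0.0]
contact_force: [1.2, 0.4, -0.2]
grip_width: 0.0655
grip_force: 0.0
t: 12.12
position: [0.4593, 0.0085, 0.2736]
tool_rot: [0.675, 0.738, 0.0, -0.0]
contact_force: [0.2, 0.6, -0.9]
grip_width: 0.0655
grip_force: 0.0
[0.45929712 0.00846404 0.2735903 ] [-8.97734423e-02  9.95962080e-01  5.13960696e-04] [-0.72 -0.13  0.56  1.86  0.07  1.39 -0.09]
[0.4511328  0.08722321 0.42688447] [[320.07171705 315.1207909 ]
 [319.20828109 247.20948857]]
cap_grip [([0.469, -0.092, 0.194], 0.93)]
neck [([0.467, -0.056, 0.128], 0.73)]
cap_grip []
thermo_mid [([0.472, 0.436, 0.107], 0.91), ([0.453, 0.193, 0.11], 0.67)]
cap_grip [([0.462, -0.109, 0.161], 0.9)]
thermo_mid [([0.449, 0.186, 0.066], 0.86), ([0.465, 0.426, 0.052], 0.76)]
```

View pics/w4.png

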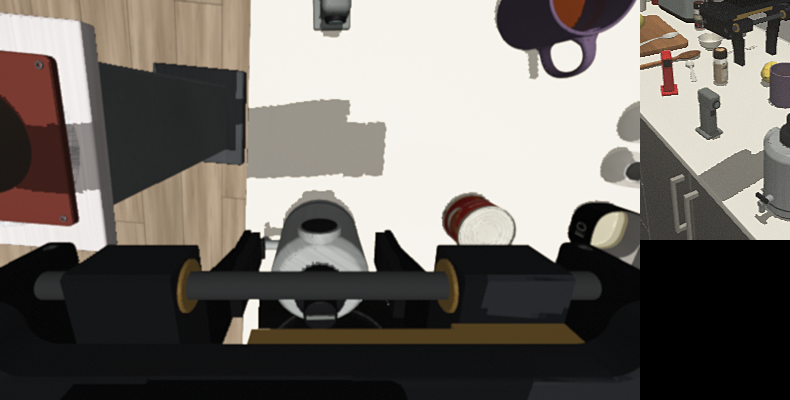

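The thermometer stands upright and released at (708,112). In the wrist view the knob is at (322,312), between the fingers laterally, and the patch at (320,228).

```bash
python3 - <<'E'
from h import *
print('patch',unproj('wrist',[320,227],.115)[0],'knob top',unproj('wrist',[322,313],.191)[0])
print(proj('wrist',[[.47,-.0925,.191],[.47,-.0765,.191],[.47,-.033,.115],[.47,-.04,.115]]))
E
python3 -m jog '[{"tx":0.4,"ty":-3.4,"tz":0,"wx":0,"wy":0,"wz":0,"grip":0.5},{"tx":0.4,"ty":-3.4,"tz":0,"wx":0,"wy":0,"wz":0,"grip":0.5},{"tx":0.4,"ty":-3.4,"tz":-1,"wx":0,"wy":0,"wz":0,"grip":0.5},{"tx":0,"ty":0,"tz":-2,"wx":0,"wy":0,"wz":0,"grip":0.5},{"tx":0,"ty":0,"tz":-2,"wx":0,"wy":0,"wz":0,"grip":0.5},{"tx":0,"ty":0,"tz":-2,"wx":0,"wy":0,"wz":0,"grip":0.5},{"tx":0,"ty":0,"tz":0,"wx":0,"wy":0,"wz":0,"grip":0.5}]'
python3 - <<'E'
from h import *
sc=bot.capture('scene');s=bot.sense();p=s['position'];print(p)
print(proj('scene',[p,p+[0,0,-.008]]))
cv2.imwrite('pics/s5.png',cv2.resize(sc[180:330,280:430],(600,600),interpolation=2))
E
```

```text
patch [ 0.46561235 -0.04134693  0.115     ] knob top [ 0.47159873 -0.09298039  0.191     ]
[[320.28230456 312.41364865]
 [321.95712649 297.14184417]
 [324.75743826 220.19572185]
 [324.13376623 226.19154058]]
t: 13.45
position: [0.4705, -0.094, 0.2025]
tool_rot: [0.675, 0.738, -0.001, -0.001]
contact_force: [1.2, 0.2, 1.5]
grip_width: 0.0655
grip_force: 0.0
[ 0.47113179 -0.09413937  0.2035717 ]
[[354.55450658 239.30342572]
 [354.37681484 243.26177097]]
```

View pics/s5.png

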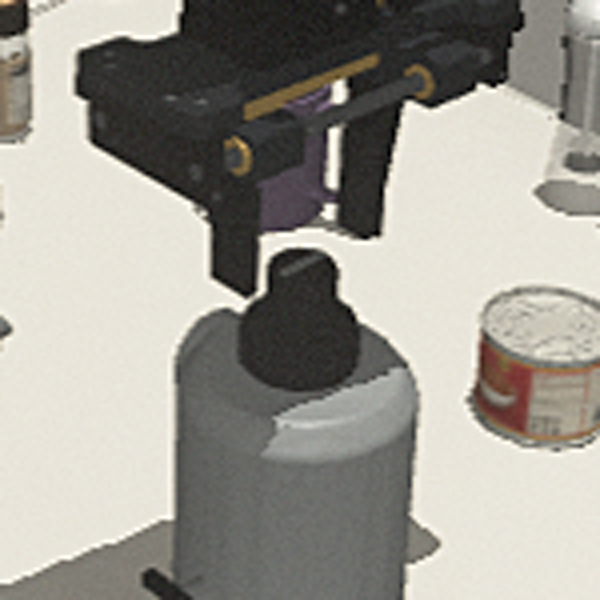

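Finger tips straddle the knob: their midpoint is at (298,258), the knob top at (303,262), so within about 3 mm. Descend and grip.

```bash
python3 -m jog '[{"tx":0.1,"ty":-0.1,"tz":-1.0,"wx":0,"wy":0,"wz":0,"grip":0.5},{"tx":0,"ty":0,"tz":-1.0,"wx":0,"wy":0,"wz":0,"grip":0.5},{"tx":0,"ty":0,"tz":-0.9,"wx":0,"wy":0,"wz":0,"grip":0.5},{"tx":0,"ty":0,"tz":0,"wx":0,"wy":0,"wz":0,"grip":-0.5},{"tx":0,"ty":0,"tz":0,"wx":0,"wy":0,"wz":0,"grip":-1},{"tx":0,"ty":0,"tz":0,"wx":0,"wy":0,"wz":0,"grip":-1},{"tx":0,"ty":0,"tz":0,"wx":0,"wy":0,"wz":0,"grip":-1},{"tx":0,"ty":0,"tz":0,"wx":0,"wy":0,"wz":0,"grip":-1}]' 20
python3 -m jog '[{"tx":0,"ty":0,"tz":0,"wx":0,"wy":0,"wz":0,"grip":-1},{"tx":0,"ty":0,"tz":0,"wx":0,"wy":0,"wz":0,"grip":-1}]'
python3 -c "
from h import *
s=bot.sense();print(s['position'],s['ft_torque'],s['contact_force'],np.round(s['joints'],2))"
```

```text
t: 14.5
position: [0.4725, -0.0952, 0.1748]
tool_rot: [0.675, 0.738, 0.0, 0.0]
contact_force: [0.0, 0.4, 0.5]
grip_width: 0.0315
grip_force: 20.0
t: 14.75
position: [0.4724, -0.0952, 0.1747]
tool_rot: [0.675, 0.738, 0.0, 0.0]
contact_force: [-0.6, 0.2, 3.1]
grip_width: 0.0315
grip_force: 20.0
[ 0.47243191 -0.09517703  0.17472702] [-0.0842421   0.23102287 -0.01063883] [-0.56249828  0.19372242  3.13163582] [-0.62  0.01  0.74  1.97 -0.    1.17  0.21]
```

```bash
python3 -m jog '[{"tx":0,"ty":0,"tz":0,"wx":0,"wy":0,"wz":5,"grip":-1},{"tx":0,"ty":0,"tz":0,"wx":0,"wy":0,"wz":5,"grip":-1}]'; S='from h import *
s=bot.sense();M=R.from_quat(s["tool_rot"]).as_matrix();print("yaw",np.degrees(np.arctan2(M[1,1],M[0,1])),s["ft_torque"],s["joint_torque"][6],s["grip_width"])'
python3 -c "$S"; python3 -m jog '[{"tx":0,"ty":0,"tz":0,"wx":0,"wy":0,"wz":5,"grip":-1},{"tx":0,"ty":0,"tz":0,"wx":0,"wy":0,"wz":5,"grip":-1},{"tx":0,"ty":0,"tz":0,"wx":0,"wy":0,"wz":0,"grip":-1}]'; python3 -c "$S"
```

```text
t: 15.0
position: [0.4725, -0.0951, 0.1748]
tool_rot: [0.607, 0.795, 0.0, 0.0]
contact_force: [-1.6, 0.6, 3.9]
grip_width: 0.0316
grip_force: 20.0
yaw 15.304846623256061 [ 0.09938347  0.39264382 -0.05438003] -1.4463196322321892 0.03157134453240628
t: 15.38
position: [0.4723, -0.0951, 0.1746]
tool_rot: [0.537, 0.844, 0.0, -0.0]
contact_force: [-1.8, 1.6, 2.2]
grip_width: 0.0316
grip_force: 20.0
yaw 25.086651537153802 [ 0.19790428  0.24725094 -0.32137161] 1.293933279812336 0.03156578203854871
```

A counter-moment of -0.32 N·m with the knob slipping means the + way hits the stop. Turn the other way.

```bash
S='from h import *
s=bot.sense();M=R.from_quat(s["tool_rot"]).as_matrix();print("yaw",np.degrees(np.arctan2(M[1,1],M[0,1])),s["ft_torque"],s["contact_force"],s["grip_width"])'
python3 -m jog '[{"tx":0,"ty":0,"tz":0,"wx":0,"wy":0,"wz":-7.5,"grip":-1},{"tx":0,"ty":0,"tz":0,"wx":0,"wy":0,"wz":-7.5,"grip":-1},{"tx":0,"ty":0,"tz":0,"wx":0,"wy":0,"wz":-7.5,"grip":-1},{"tx":0,"ty":0,"tz":0,"wx":0,"wy":0,"wz":-7.5,"grip":-1},{"tx":0,"ty":0,"tz":0,"wx":0,"wy":0,"wz":-7.5,"grip":-1},{"tx":0,"ty":0,"tz":0,"wx":0,"wy":0,"wz":-7.5,"grip":-1}]'
python3 -c "$S"
```

```text
t: 16.12
position: [0.4726, -0.0953, 0.1746]
tool_rot: [0.82, 0.572, 0.0, 0.0]
contact_force: [0.6, -0.6, 0.9]
grip_width: 0.0311
grip_force: 20.0
yaw -20.224909059954783 [-0.19296895 -0.08471558 -0.02644667] [ 0.56296151 -0.59095891  0.948215  ] 0.031073554098560996
```

It turns freely this way (0.03 N·m). Another 47° brings the cap to about 1.4 rad, then I lift.

```bash
S='from h import *
s=bot.sense();M=R.from_quat(s["tool_rot"]).as_matrix();print("yaw",np.degrees(np.arctan2(M[1,1],M[0,1])),s["ft_torque"],s["contact_force"],s["grip_width"],s["position"])'
python3 -m jog '[{"tx":0,"ty":0,"tz":0,"wx":0,"wy":0,"wz":-8,"grip":-1},{"tx":0,"ty":0,"tz":0,"wx":0,"wy":0,"wz":-8,"grip":-1},{"tx":0,"ty":0,"tz":0,"wx":0,"wy":0,"wz":-8,"grip":-1},{"tx":0,"ty":0,"tz":0,"wx":0,"wy":0,"wz":-8,"grip":-1},{"tx":0,"ty":0,"tz":0,"wx":0,"wy":0,"wz":-8,"grip":-1},{"tx":0,"ty":0,"tz":0,"wx":0,"wy":0,"wz":-7,"grip":-1},{"tx":0,"ty":0,"tz":0,"wx":0,"wy":0,"wz":0,"grip":-1}]'
python3 -c "$S"
python3 -m jog '[{"tx":0,"ty":0,"tz":0.3,"wx":0,"wy":0,"wz":0,"grip":-1},{"tx":0,"ty":0,"tz":0.3,"wx":0,"wy":0,"wz":0,"grip":-1},{"tx":0,"ty":0,"tz":0,"wx":0,"wy":0,"wz":0,"grip":-1}]'
python3 -c "$S"
```

```text
t: 17.0
position: [0.4724, -0.0953, 0.1746]
tool_rot: [0.98, 0.2, 0.0, 0.0]
contact_force: [0.1, 0.3, 1.6]
grip_width: 0.0314
grip_force: 20.0
yaw -66.90256739007945 [-0.20265634  0.09569669  0.01275514] [0.07882366 0.30869325 1.61385234] 0.031367163623205 [ 0.47244457 -0.09526754  0.1745716 ]
t: 17.38
position: [0.4724, -0.0951, 0.1808]
tool_rot: [0.98, 0.201, 0.0, -0.0]
contact_force: [0.1, 0.5, -0.9]
grip_width: 0.0313
grip_force: 20.0
yaw -66.81967002043451 [-0.0355991   0.17420199 -0.00883052] [ 0.14735192  0.53192719 -0.9372148 ] 0.031260836384438336 [ 0.47244359 -0.0951016   0.18078898]
```

Lifting is free (beyond the 1.5 mm play, no resistance). Lift a further 8 cm.

```bash
python3 -m jog '[{"tx":0,"ty":0,"tz":1,"wx":0,"wy":0,"wz":0,"grip":-1},{"tx":0,"ty":0,"tz":2,"wx":0,"wy":0,"wz":0,"grip":-1},{"tx":0,"ty":0,"tz":2,"wx":0,"wy":0,"wz":0,"grip":-1},{"tx":0,"ty":0,"tz":2,"wx":0,"wy":0,"wz":0,"grip":-1},{"tx":0,"ty":0,"tz":1,"wx":0,"wy":0,"wz":0,"grip":-1},{"tx":0,"ty":0,"tz":0,"wx":0,"wy":0,"wz":0,"grip":-1},{"tx":0,"ty":0,"tz":0,"wx":0,"wy":0,"wz":0,"grip":-1},{"tx":0,"ty":0,"tz":0,"wx":0,"wy":0,"wz":0,"grip":-1}]'
python3 - <<'E'
from h import *
sc=bot.capture('scene');cv2.imwrite('pics/s6.png',cv2.resize(sc[130:350,180:480],None,fx=2,fy=2,interpolation=2))
E
```

```text
t: 18.38
position: [0.472, -0.0951, 0.2599]
tool_rot: [0.98, 0.201, -0.001, -0.0]
contact_force: [0.6, -1.0, -0.8]
grip_width: 0.0314
grip_force: 20.0
```

View pics/s6.png

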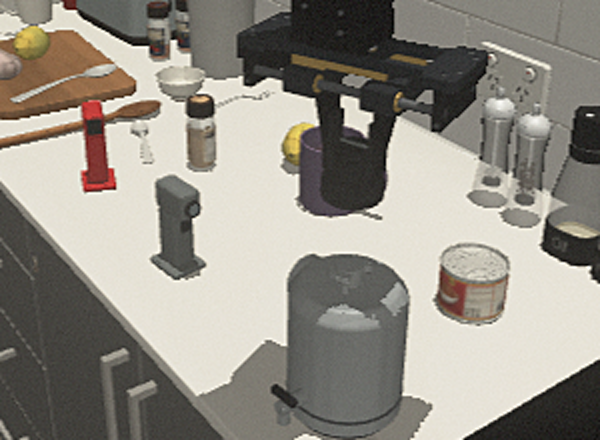

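The cap is held at (353,180), well above the open neck at (350,265); the thermometer stands upright at (180,230) and the bystanders are unmoved.

```bash
python3 -c "
from workcell import bot
print(bot.finish_job())"
```

```text
the job is handed in; nothing more can be done
None
```

The job is handed in (no verdict came back): I held the thermometer on the patch for over 2 s and stood it back upright; the cap came free the negative way about world z and is held about 8.5 cm above where it sat, with the mug, spice jar and tin where they stood in the last picture.

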